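# Tighten two spoke nipples of a glass cutter's carrier by counted quarter turns

### The job

Take the spoke key out of its wooden block and, working clockwise round the rim from the round-headed start post, tighten the first nipple by one quarter turn and then the second nipple by two quarter turns (tighten = clockwise seen from above; the nipples themselves must turn that far, the key is a loose fit). Seat the key gently, never leaning hard on the carrier, and leave the other nipples and everything else on the bench as they are. Then stand the key back in its block, upright and right down.

Things in the scene. Friction and masses are not known exactly. Their poses are not given: they have to be found in the camera images.
- carrier: Spoked aluminium carrier lying level, fixed. Rim: flat ring 278 mm outer, 182 mm inner diameter, top face 58 mm above the bench. Origin: on the bench under the hub, z up, x from hub to start post. Five square brass nipples stand on the rim on a circle of 115 mm radius, 72 deg apart, the post midway between the fifth and the first. A glass bowl stands on the hub.
- start_post (a point): Top (94 mm above the bench) of the round-headed steel post, 20 mm ball on a 12 mm stem, that stands on the rim on the same 115 mm circle; it marks where the counting starts. Going clockwise seen from above, the first nipple comes 36 deg after it.
- nipple_a_top (a point): Middle of the slot of the first nipple clockwise (seen from above) from the start post, at nipple top height, 80 mm above the bench. The nipple, an upright 14 x 14 mm brass peg, 20 mm tall, top 2 mm tapering to 11 mm square, stands fast on a flat 2 mm foot on the rim somewhere along its slot: up to 8 mm nearer to or further from the hub than this point. At joint 0 two flats are parallel to the slot.
- nipple_a (a joint): Turn of the first nipple about its upright axis, rad, 0 at the start, growing clockwise seen from above (tightening); 1.571 is a quarter turn. It drags evenly (about 0.07 N m), has no clicks and stays where it is left; it does not rise or sink.
- nipple_b_top (a point): Middle of the slot of the second nipple clockwise (seen from above) from the start post, at nipple top height, 80 mm above the bench. The nipple, an upright 14 x 14 mm brass peg, 20 mm tall, top 2 mm tapering to 11 mm square, stands fast on a flat 2 mm foot on the rim somewhere along its slot: up to 8 mm nearer to or further from the hub than this point. At joint 0 two flats are parallel to the slot.
- nipple_b (a joint): Turn of the second nipple about its upright axis, rad, 0 at the start, growing clockwise seen from above (tightening); 1.571 is a quarter turn. It drags evenly (about 0.07 N m), has no clicks and stays where it is left; it does not rise or sink.
- nipple_c_top (a point): Middle of the slot of the third nipple clockwise (seen from above) from the start post, at nipple top height, 80 mm above the bench. The nipple, an upright 14 x 14 mm brass peg, 20 mm tall, top 2 mm tapering to 11 mm square, stands fast on a flat 2 mm foot on the rim somewhere along its slot: up to 8 mm nearer to or further from the hub than this point. At joint 0 two flats are parallel to the slot.
- nipple_c (a joint): Turn of the third nipple about its upright axis, rad, 0 at the start, growing clockwise seen from above (tightening); 1.571 is a quarter turn. It drags evenly (about 0.07 N m), has no clicks and stays where it is left; it does not rise or sink.
- nipple_d_top (a point): Middle of the slot of the fourth nipple clockwise (seen from above) from the start post, at nipple top height, 80 mm above the bench. The nipple, an upright 14 x 14 mm brass peg, 20 mm tall, top 2 mm tapering to 11 mm square, stands fast on a flat 2 mm foot on the rim somewhere along its slot: up to 8 mm nearer to or further from the hub than this point. At joint 0 two flats are parallel to the slot.
- nipple_d (a joint): Turn of the fourth nipple about its upright axis, rad, 0 at the start, growing clockwise seen from above (tightening); 1.571 is a quarter turn. It drags evenly (about 0.07 N m), has no clicks and stays where it is left; it does not rise or sink.
- nipple_e_top (a point): Middle of the slot of the fifth nipple clockwise (seen from above) from the start post, at nipple top height, 80 mm above the bench. The nipple, an upright 14 x 14 mm brass peg, 20 mm tall, top 2 mm tapering to 11 mm square, stands fast on a flat 2 mm foot on the rim somewhere along its slot: up to 8 mm nearer to or further from the hub than this point. At joint 0 two flats are parallel to the slot.
- nipple_e (a joint): Turn of the fifth nipple about its upright axis, rad, 0 at the start, growing clockwise seen from above (tightening); 1.571 is a quarter turn. It drags evenly (about 0.07 N m), has no clicks and stays where it is left; it does not rise or sink.
- key: Spoke key, loose, 104 mm tall, 0.16 kg, upright in the block. Origin: centre of its open lower end, z up. Socket: square hole 17 mm wide, 22 mm deep, flats along key x and y, in a steel sleeve 34 mm across. Loose fit on a nipple: centred, it turns freely about 0.25 rad either way before it bites. Give under load costs up to 0.1 rad more. Fully home its end rests on the nipple's foot, 60 mm above the bench.
- key_handle (a point): Centre of the key's flat wooden handle, 82 mm above the key's origin: 16 mm thick (along the key's x), 44 mm wide (along its y), 44 mm tall.
- block: Fixed wooden block 76 x 76 x 36 mm with a square pocket 38 mm wide, 31 mm deep, in its top. Origin under its centre, z up.
- pocket (a point): Centre of the pocket's floor, 5 mm above the bench; x, y along the pocket's walls. The key stands here at the start and its origin must come back here.
- bowl: Glass bowl standing on the carrier's hub, 104 mm across, 48 mm tall, its rim 108 mm above the bench; bystander, loose. Origin: about the middle of its underside.
- tumbler: Glass tumbler 68 mm across, 90 mm tall; bystander, loose. Origin: about the middle of its underside.
- jar: Amber jar 60 mm across, 80 mm tall; bystander, loose. Origin: about the middle of its underside.
- spanner: Steel spanner 160 mm long lying on the bench; bystander, loose. Origin: about the middle of its underside.
- brush: Brush 180 mm long lying on the bench; bystander, loose. Origin: about the middle of its underside.
- grindwheel: Stone grinding disc 84 mm across, 20 mm thick, lying flat; bystander, loose. Origin: about the middle of its underside.
- chock: Wooden chock 70 x 50 x 40 mm; bystander, loose. Origin: about the middle of its underside.
Mind the look-alikes: they are no part of the job. What is meant by the block is not black, and is the smaller of those in its own colour.

How it is judged:
By the outcome, as a careful person would: the job done as asked, in the order asked, and still so for the second after the job is handed in, with the robot touching nothing.
It also fails if it takes over 72 s, if anything falls off the work surface, if the arm or the gripper's body presses on something with over 40 N, if the wrist force passes 120 N, or if a joint passes its speed limit or range.

### The arm

A 6-joint arm with a two-finger parallel gripper is mounted at the origin on the work surface. World frame = base frame: x ahead of the robot, y to its left, z up, the work surface at z = 0. Lengths are in m, angles in rad, forces in N, time in s.
With the tool pointing down it reaches from about 0.35 to 0.85 m from the base axis. Payload 8.1 kg.
Tool frame: the origin (TCP) lies at the very end of the fingers, on their centre line; the grasp point (between the pads) lies 19 mm behind it; z points along the fingers, y is the direction in which the jaws open and shut (so a half turn about z gives the same grasp; the last joint's range is limited). The gripper opens to 93 mm and grips with 3 to 60 N. Pads are 15 mm wide; open, the fingers measure 128 mm over their backs; the gripper's body (75 mm by 188 mm) begins 65 mm behind the grasp point.
Start: joints at [-1.342, 0.13, 1.488, -0, 1.523, -0.085], TCP at [0.185, -0.571, 0.219] pointing down, gripper open.
Joint ranges: [-2.96, 2.96], [-0.89, 2.26], [0.02, 2.5], [-1.34, 4.48], [0, 2.73], [-2.66, 2.66]. Speed limits (rad/s): [2.39, 2.39, 2.79, 3.14, 3.14, 3.14].

### API

Orientations are given as a rotation vector (axis times angle).
In Python, from plant import robot gives the robot as it stands.
- The arm moves only by the shell command python3 -m inch 'ROWS' [FORCE]. ROWS is JSON, a list that holds one entry, the list of rows, each a list of 7 numbers: the shift along the tool's x, y, z in cm, then the turn, a rotation vector about the tool's x, y, z in degrees, then the gripper command: -1 is fully open, 1 is shut, values between are in proportion. A call has 1 to 5 rows; each row shifts and turns the commanded pose from where the row before left it, along the tool's axes as they then stand; what a row does not reach is not made up. A row lasts 1/10 s, in which the tool goes at most 50 mm and 8.59 degrees, less where a joint would pass 70% of its speed; a pose out of reach is approached as far as the arm can. A call with a gripper value outside its range is refused whole. The fingers move at their own pace and stop on an object; FORCE is the grip in N (left out, the last holds). Time passes only in rows, so rows that do not move let the fingers close. It gives the time, the measured TCP pose, the force and the opening at its end, in the units of the state.
- robot.read_state(): the state, without advancing time (a new reading comes with each control period).
- robot.read_camera(name): name is "side" or "top" or "wrist"; returns a dict with "image" (420x560x3 uint8, blue, green, red), "K" (3x3 intrinsics, pixels), "R" (3x3) and "t" (3): a world point X has camera coordinates R X + t; the wrist camera has in their place "tool_from_camera" (4x4, takes a point from camera to tool coordinates, whose origin is the TCP and whose axes are the flange's). Camera axes: x right, y down, z forward; pixel columns grow to the right and rows downward; lengths in m; the calibration is good to about 2 mm. A picture is of the moment at which its call begins: read the wrist's pose just before it. There is no depth.
- robot.close_job(): hands the job in, once; it reports no verdict.
The state is a dict: "t": time; "q": joint angles; "dq": joint speeds; "joint_torque": joint torques, N m; "tool_pos": TCP position; "orientation": TCP orientation; "force": force on the tool from outside, world axes, zero at the start; "wrist_torque": the same for the moment, N m; "opening": finger opening in m.
Only numpy, scipy, OpenCV 4.12 (cv2) and the standard library are available. Lean on these libraries where they do the work, as an engineer would, in place of code of your own. Each camera call takes 0.05 s, during which the arm holds its last target. There are 200 camera calls.

## Working session

There is one attempt and no reset: what is moved stays moved. The work goes in short steps, Python scripts to look and compute and a shell command to move; the robot and the scene stay as the last step left them, time stands still between calls to the robot, and variables do not carry over. Pictures are saved under pics/ and viewed, about 8 in all and at most 12, crops included, and the job is handed in when it is done.

```bash
mkdir -p pics; cat > h.py <<'E'
import cv2,numpy as np
from plant import robot
from scipy.spatial.transform import Rotation as Rn
def cam(n,save=None,s=None):
    if s is None: s=robot.read_state()
    c=robot.read_camera(n)
    if n=="wrist":
        T=np.array(c["tool_from_camera"]); W=np.eye(4)
        W[:3,:3]=Rn.from_rotvec(s["orientation"]).as_matrix(); W[:3,3]=s["tool_pos"]
        M=np.linalg.inv(W@T); c["R"],c["t"]=M[:3,:3],M[:3,3]
    c["R"]=np.array(c["R"]);c["t"]=np.array(c["t"]);c["K"]=np.array(c["K"])
    if save:
        cv2.imwrite(f"pics/{save}.png",c["image"]); np.savez(f"pics/{save}.npz",R=c["R"],t=c["t"],K=c["K"])
    return c
def load(save): return dict(np.load(f"pics/{save}.npz"))
def unproj(c,px,z):
    d=c["R"].T@np.linalg.inv(c["K"])@np.array([px[0],px[1],1.]); o=-c["R"].T@c["t"]
    return o+d*(z-o[2])/d[2]
def proj(c,X):
    p=c["K"]@(c["R"]@np.array(X,float)+c["t"]); return p[:2]/p[2]
E
python3 - <<'E'
from h import *
s=robot.read_state(); print(s)
a=cam("top","top0");b=cam("side","side0")
for c in(a,b): print((-c["R"].T@c["t"]).round(3),c["R"].round(2).tolist(),c["K"][0,0])
E
```

```text
{'t': 0.0, 'q': array([-1.34238210e+00,  1.31151092e-01,  1.48926839e+00,  1.06915939e-05,
        1.52300938e+00, -8.53628787e-02]), 'dq': array([-5.98813004e-05, -5.39862179e-05,  8.63307506e-04, -7.63519743e-04,
       -2.15486423e-03,  3.24556356e-03]), 'joint_torque': array([-2.72879843e-03, -5.59850657e+01, -4.91760170e+01,  7.66384718e-02,
        3.52250563e-02, -1.36724325e-04]), 'tool_pos': array([ 0.18510893, -0.57013279,  0.21759945]), 'orientation': array([-3.10119864e+00, -4.90573361e-01,  1.89284256e-04]), 'force': array([ 0.43615679,  1.15574754, -0.40262317]), 'wrist_torque': array([-0.01350053,  0.02475864, -0.05026714]), 'opening': 0.09327392641358312}
[ 0.434 -0.025  1.431] [[-0.01, -1.0, 0.01], [-1.0, 0.01, -0.09], [0.09, -0.01, -1.0]] 503.4232365588518
[ 0.218 -0.996  1.145] [[0.95, -0.3, 0.02], [-0.2, -0.69, -0.69], [0.22, 0.66, -0.72]] 501.57341345800586
```

View pics/top0.png

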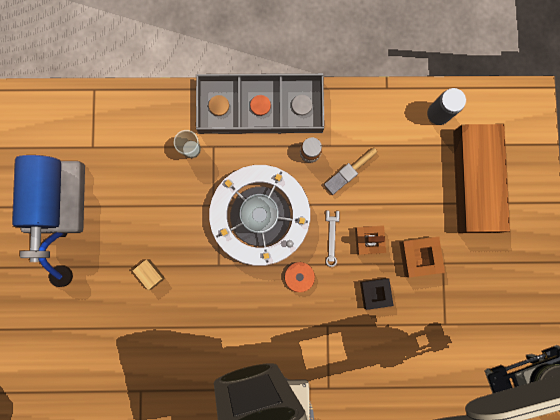

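View pics/side0.png

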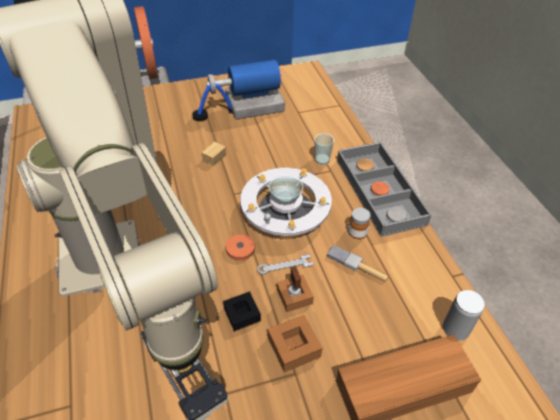

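Top view: the key stands in the small brown block at about (370,240), and the hub is at (260,214). The post is at (289,244). Clockwise from it come nipple A at (266,256) and B at (222,233), then C (229,184), D (278,178) and E (301,220).

```bash
python3 - <<'E'
from h import *
c=load("top0")
for n,p,z in [("hub",(260,214.5),.058),("post",(288.5,243.5),.09),("a",(266,256),.08),("b",(222,233),.08),("c",(229,184),.08),("d",(278,178),.08),("e",(301,220),.08),("block",(369,241),.036)]:
    print(n,unproj(c,p,z).round(3))
W=Rn.from_rotvec(robot.read_state()["orientation"]).as_matrix();print(W.round(3))
T=robot.read_camera("wrist");print(np.array(T["tool_from_camera"]).round(3),T["K"][0][0])
c=cv2.imread("pics/top0.png")[150:290,190:400];cv2.imwrite("pics/t0c.png",cv2.resize(c,None,fx=3.8,fy=3.8,interpolation=cv2.INTER_CUBIC))
E
```

```text
hub [0.561 0.02  0.058]
post [ 0.48  -0.056  0.09 ]
a [0.447 0.004 0.08 ]
b [0.51  0.121 0.08 ]
c [0.642 0.103 0.08 ]
d [ 0.658 -0.03   0.08 ]
e [ 0.543 -0.091  0.08 ]
block [ 0.487 -0.281  0.036]
[[ 0.951  0.309 -0.   ]
 [ 0.309 -0.951  0.002]
 [ 0.    -0.002 -1.   ]]
[[-0.001 -0.961 -0.277  0.076]
 [ 1.    -0.001 -0.    -0.   ]
 [ 0.    -0.277  0.961 -0.165]
 [ 0.     0.     0.     1.   ]] 294.2801570577286
```

View pics/t0c.png

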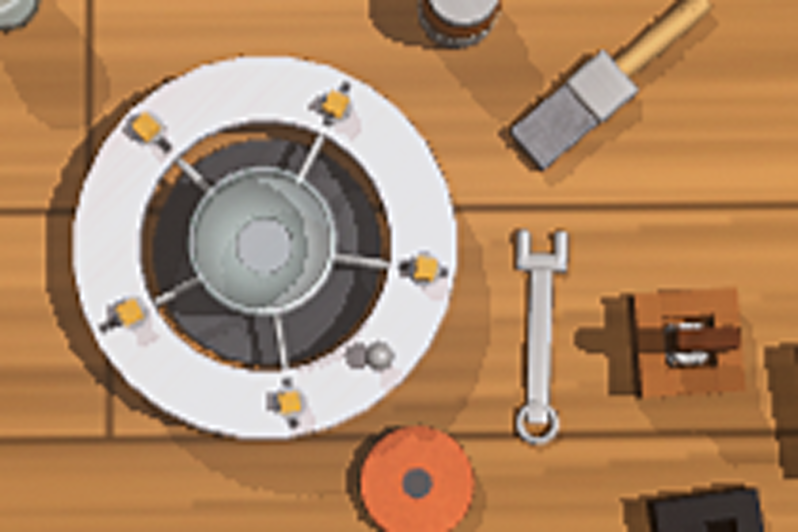

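Close-up: the key's handle is wide along image x (world -y) and thin along world x, so I'll grip it with the jaws along world x. A is at (288,402), B at (128,312) and the post at (375,356). Now moving over the block.

```bash
python3 -m inch '[[[4.7,-2.27,0,0,0,0,-1],[4.7,-2.27,0,0,0,0,-1],[4.7,-2.27,0,0,0,0,-1],[4.7,-2.27,0,0,0,0,-1],[4.7,-2.27,0,0,0,0,-1]]]'
python3 -m inch '[[[4.7,-2.27,0,0,0,0,-1],[4.7,-2.27,0,0,0,0,-1],[4.7,-2.27,0,0,0,0,-1],[0,0,0,0,0,-8,-1],[0,0,0,0,0,-8,-1]]]'
python3 -m inch '[[[0,0,0,0,0,-8,-1],[0,0,0,0,0,-8,-1],[0,0,0,0,0,-8,-1],[0,0,0,0,0,-8,-1],[0,0,0,0,0,-8,-1]]]'
python3 -m inch '[[[0,0,0,0,0,-8,-1],[0,0,0,0,0,-8,-1],[0,0,0,0,0,0,-1],[0,0,0,0,0,0,-1]]]'
python3 - <<'E'
from h import *
s=robot.read_state();c=cam("wrist","w1",s);print(s["q"].round(2),s["tool_pos"].round(4),Rn.from_rotvec(s["orientation"]).as_matrix().round(3))
E
```

```text
t: 0.65
tool_pos: [0.3668, -0.3961, 0.2184]
orientation: [-3.103, -0.49, 0.0]
force: [0.8, -0.0, 0.6]
opening: 0.093
t: 1.15
tool_pos: [0.4752, -0.2922, 0.2182]
orientation: [-3.0, -0.931, 0.001]
force: [-0.6, -0.3, -0.9]
opening: 0.0929
t: 1.65
tool_pos: [0.4739, -0.2939, 0.2182]
orientation: [-2.503, -1.897, 0.0]
force: [1.0, 0.3, 0.2]
opening: 0.0931
t: 2.05
tool_pos: [0.474, -0.2939, 0.2184]
orientation: [-2.226, -2.216, 0.0]
force: [0.2, -0.8, 0.4]
opening: 0.0928
[-0.65  0.02  1.61  0.    1.52 -0.64] [ 0.474  -0.2939  0.2184] [[ 0.005  1.    -0.   ]
 [ 1.    -0.005  0.   ]
 [ 0.    -0.    -1.   ]]
```

View pics/w1.png

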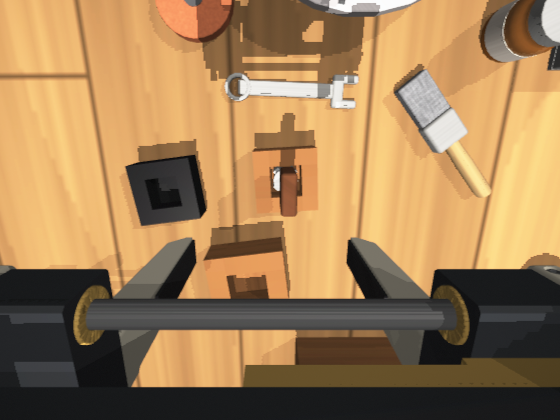

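```bash
python3 - <<'E'
from h import *
c=cv2.imread("pics/w1.png")[135:225,230:340];cv2.imwrite("pics/w1c.png",cv2.resize(c,None,fx=6.5,fy=6.5,interpolation=cv2.INTER_CUBIC))
E
```

```text
(no output)
```

View pics/w1c.png

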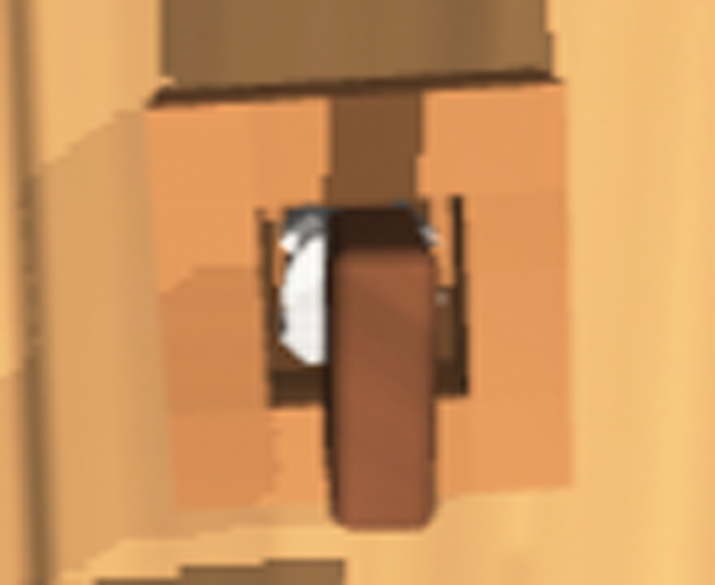

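```bash
python3 - <<'E'
from h import *
c=load("w1"); f=lambda p,z:unproj(c,(p[0]/6.5+230-.4,p[1]/6.5+135-.4),z)
for p in [(383,390),(335,252),(432,255),(332,520),(436,520)]: print("key",f(p,.109).round(4))
P=np.array([f(p,.036) for p in[(145,103),(567,82),(572,487),(175,507)]]);print(P.round(4),P.mean(0).round(4))
for i in range(4):
    d=P[(i+1)%4]-P[i];print(np.linalg.norm(d).round(4),np.degrees(np.arctan2(d[1],d[0])).round(2))
E
```

```text
key [ 0.49   -0.2853  0.109 ]
key [ 0.4828 -0.2646  0.109 ]
key [ 0.4968 -0.2651  0.109 ]
key [ 0.4825 -0.3054  0.109 ]
key [ 0.4982 -0.3055  0.109 ]
[[ 0.4509 -0.2501  0.036 ]
 [ 0.5265 -0.2468  0.036 ]
 [ 0.5304 -0.3225  0.036 ]
 [ 0.4549 -0.3262  0.036 ]] [ 0.4907 -0.2864  0.036 ]
0.0757 2.52
0.0759 -87.11
0.0756 -177.25
0.0762 92.99
```

Handle top centre is at crop (383,390), the handle nearly square to the tool, and the block is turned about 2.7°. Now grasping.

```bash
python3 -m inch '[[[0.84,1.6,3,0,0,-1.3,-1],[0,0,3,0,0,0,-1],[0,0,3,0,0,0,-1],[0,0,3,0,0,0,-1],[0,0,3,0,0,0,-1]]]'
python3 -m inch '[[[0,0,0,0,0,0,-1],[0,0,0,0,0,0,-1],[0,0,0,0,0,0,0.3],[0,0,0,0,0,0,0.3],[0,0,0,0,0,0,0.3]]]' 40
python3 -m inch '[[[0,0,0,0,0,0,1],[0,0,0,0,0,0,1],[0,0,0,0,0,0,1],[0,0,0,0,0,0,1],[0,0,0,0,0,0,1]]]' 40
```

```text
t: 2.6
tool_pos: [0.4901, -0.2855, 0.0675]
orientation: [2.2, 2.243, 0.0]
force: [0.4, -0.7, 0.2]
opening: 0.0928
t: 3.1
tool_pos: [0.4911, -0.2864, 0.0704]
orientation: [2.195, 2.244, 0.001]
force: [-0.1, 0.3, -0.1]
opening: 0.0733
t: 3.6
tool_pos: [0.4901, -0.2856, 0.0686]
orientation: [-2.196, -2.246, 0.0]
force: [0.2, 0.9, -0.1]
opening: 0.0336
```

```bash
python3 -m inch '[[[0,0,0,0,0,0,1],[0,0,0,0,0,0,1],[0,0,0,0,0,0,1],[0,0,0,0,0,0,1],[0,0,0,0,0,0,1]]]' 50
python3 - <<'E'
from h import *
s=robot.read_state();print(s["tool_pos"],Rn.from_rotvec(s["orientation"]).as_matrix().round(4)[:,0],s["force"],s["wrist_torque"],s["opening"])
E
```

```text
t: 4.1
tool_pos: [0.4901, -0.2856, 0.0686]
orientation: [-2.197, -2.246, -0.0]
force: [0.1, 0.6, -1.7]
opening: 0.0156
[ 0.49012398 -0.285638    0.06860517] [-2.230e-02  9.998e-01  1.000e-04] [ 0.08247983  0.5860211  -1.72614989] [-0.08668663 -0.17469691  0.02062561] 0.015615738358609134
```

```bash
python3 -m inch '[[[0,0,-2,0,0,0,1],[0,0,-3,0,0,0,1],[0,0,-3,0,0,0,1],[0,0,-3,0,0,0,1],[0,0,-1,0,0,0,1]]]'
python3 -m inch '[[[3,-0.4,0,0,0,-1,1],[4,-0.6,0,0,0,-1.3,1],[4,-0.6,0,0,0,-1.3,1],[4,-0.6,0,0,0,-1.3,1],[4,-0.5,0,0,0,-1.3,1]]]'
python3 -m inch '[[[4,-0.5,0,0,0,0,1],[2.6,-0.5,0,0,0,0,1],[0,0,0,0,0,0,1],[0,0,0,0,0,0,1],[0,0,0,0,0,0,1]]]'
python3 - <<'E'
from h import *
s=robot.read_state();c=cam("wrist","w2",s);R=Rn.from_rotvec(s["orientation"]).as_matrix();print(s["tool_pos"],R.round(4)[:,0],s["force"],s["opening"])
e=s["tool_pos"]+R@[0,0,.0636]; print("key end px",proj(c,e),"nip a",proj(c,(.447,.004,.08)))
E
```

```text
t: 4.6
tool_pos: [0.4915, -0.2866, 0.1922]
orientation: [2.193, 2.243, 0.001]
force: [1.0, 0.4, -1.3]
opening: 0.0159
t: 5.1
tool_pos: [0.4495, -0.0963, 0.1871]
orientation: [-2.07, -2.361, 0.001]
force: [1.3, 0.7, -2.1]
opening: 0.0155
t: 5.6
tool_pos: [0.4322, -0.0344, 0.1881]
orientation: [-2.072, -2.361, 0.001]
force: [0.3, -0.7, -2.3]
opening: 0.0156
[ 0.43220308 -0.03441     0.18808275] [-1.297e-01  9.915e-01 -1.000e-04] [ 0.32871374 -0.67828415 -2.30553827] 0.01563665606664611
key end px [272.03735423 218.55786047] nip a [293.12200626 166.45477963]
```

View pics/w2.png

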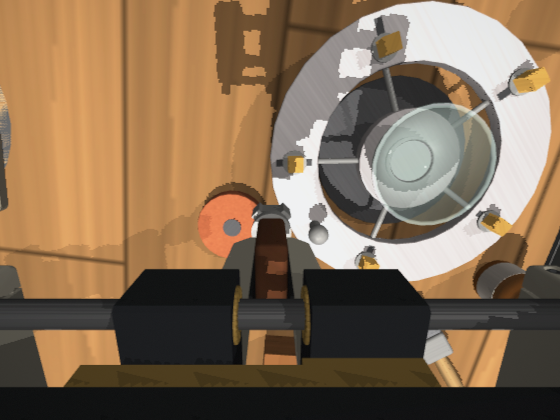

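View: A at (292,162), B at (388,42), post at (318,234), sleeve end around (271,212). Zooming on those.

```bash
python3 - <<'E'
from h import *
i=cv2.imread("pics/w2.png"); o=np.zeros((550,800,3),np.uint8)
f=lambda a,k:cv2.resize(a,None,fx=k,fy=k,interpolation=cv2.INTER_CUBIC)
o[:,:500]=f(i[140:250,240:340],5); o[:300,500:]=f(i[15:65,365:415],6)
o[310:550,500:740]=f(i[148:178,277:307],8); cv2.imwrite("pics/w2c.png",o)
E
```

```text
(no output)
```

View pics/w2c.png

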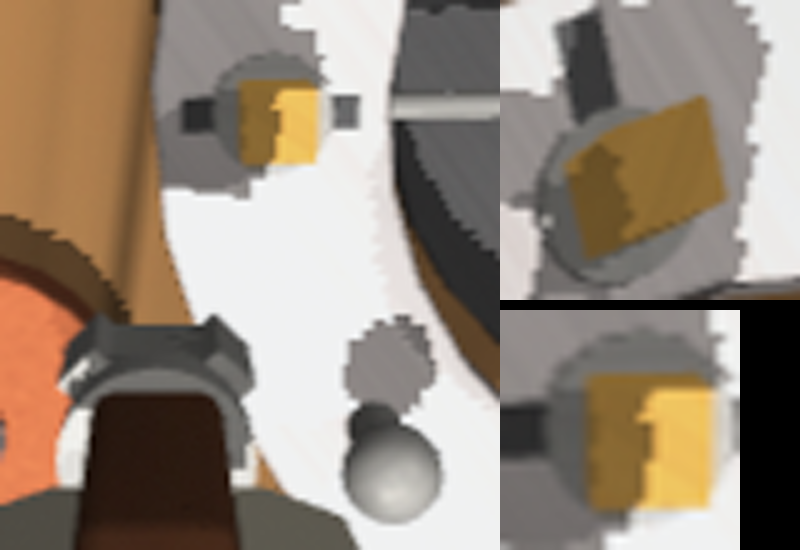

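```bash
cat > fit.py <<'E'
from h import *
from scipy.optimize import minimize
def prism(x,y,yaw):
    c,s=np.cos(yaw),np.sin(yaw); P=[]
    for h,z in((.007,.060),(.007,.078),(.0055,.080)):
        for a,b in((-1,-1),(-1,1),(1,1),(1,-1)):
            P.append((x+h*(a*c-b*s),y+h*(a*s+b*c),z))
    return P
def fitnip(img,c,x,y,yaw,r=22,free=True,fixed=False,k=6):
    u,v=np.round(proj(c,(x,y,.07))).astype(int); u0,v0=max(u-r,0),max(v-r,0)
    hsv=cv2.cvtColor(img[v0:v+r,u0:u+r],cv2.COLOR_BGR2HSV)
    big=cv2.resize(hsv,None,fx=k,fy=k,interpolation=cv2.INTER_NEAREST)
    m=cv2.inRange(big,(15,110,50),(32,255,255))
    n,l,st,_=cv2.connectedComponentsWithStats(m); m=(l==1+np.argmax(st[1:,4]))
    def cost(p):
        q=np.array([proj(c,X) for X in prism(p[0]/1e3,p[1]/1e3,p[2]/57.3 if len(p)>2 else yaw)])
        q=((q-(u0,v0)+.5)*k*16).astype(np.int32); g=np.zeros(m.shape,np.uint8)
        cv2.fillConvexPoly(g,cv2.convexHull(q),1,shift=4); g=g>0
        return 1-(g&m).sum()/(g|m).sum()
    p0=[x*1e3,y*1e3]+([np.degrees(yaw)] if free else [])
    best=None
    for _ in range(3):
        r_=minimize(cost,p0 if best is None else best.x,method="Nelder-Mead",options=dict(initial_simplex=np.array([p0 if best is None else best.x]*(len(p0)+1))+np.vstack([np.zeros(len(p0)),np.diag([5,5,8][:len(p0)])])))
        if best is None or r_.fun<best.fun: best=r_
    return best.x.round(2),round(best.fun,3)
E
python3 - <<'E'
from fit import *
c=load("w2");img=cv2.imread("pics/w2.png")
hub=np.array([.561,.02])
for i,n in enumerate("abcde"):
    az=np.radians(-171.5-72*i); G={"a":(292,165),"b":(388,44),"c":(530,82),"d":(492,224),"e":(370,260)}[n]
    p=unproj(c,G,.07)
    print(n,p[:2].round(4),fitnip(img,c,p[0],p[1],az%(np.pi/2)))
print("post",unproj(c,(240+392/5,140+472/5),.084))
s=load("w2");R=s["R"]
Rw=Rn.from_rotvec(robot.read_state()["orientation"]).as_matrix();tp=robot.read_state()["tool_pos"]
for d in((.017,0),(.017,.01),(.017,-.01),(0,.017),(0,-.017)): print(d,(np.array(proj(c,tp+Rw@[d[0],d[1],.0636]))-(240,140))*5)
E
```

```text
a [0.4466 0.0039] (array([448.83,   5.32,   9.1 ]), np.float64(0.081))
b [0.5134 0.1183] (array([514.09, 118.22,  28.59]), np.float64(0.066))
c [0.6464 0.1048] (array([648.21, 107.33,  39.48]), np.float64(0.291))
d [ 0.6578 -0.0293] (array([663.94, -29.89,  63.97]), np.float64(0.362))
e [ 0.5435 -0.085 ] (array([542.1 , -90.72,  63.13]), np.float64(0.329))
post [ 0.48120641 -0.0582785   0.084     ]
(0.017, 0) [160.61812394 293.8413183 ]
(0.017, 0.01) [222.79603768 293.85763179]
(0.017, -0.01) [ 98.44631814 293.82500642]
(0, 0.017) [264.15579831 394.11708043]
(0, -0.017) [ 56.87755003 394.04628261]
```

```bash
python3 - <<'E'
from fit import *
c=load("w2");s=robot.read_state()
Rw=Rn.from_rotvec(s["orientation"]).as_matrix();tp=s["tool_pos"]
for d in((.022,.008,.0036),(.022,-.008,.0036),(.022,0,-.0404),(.017,0,.0276),(.017,0,.0636),(.0142,0,.0636)): print(d,((np.array(proj(c,tp+Rw@d))-(240,140))*5).round(1))
ct=cam("top","top1")
for n,x,y,yaw in(("a",.4485,.005,.16),("b",.514,.118,.47)): print(n,fitnip(ct["image"],ct,x,y,yaw,r=14,free=False,k=10))
E
```

```text
(0.022, 0.008, 0.0036) [228.3 380.5]
(0.022, -0.008, 0.0036) [ 95.7 380.5]
(0.022, 0, -0.0404) [163.7 529.6]
(0.017, 0, 0.0276) [161.3 360.7]
(0.017, 0, 0.0636) [160.6 293.8]
(0.0142, 0, 0.0636) [160.6 310.6]Traceback (most recent call last):
  File "<stdin>", line 6, in <module>
  File "fit.py", line 14, in fitnip
    n,l,st,_=cv2.connectedComponentsWithStats(m); m=(l==1+np.argmax(st[1:,4]))
                                                          ~~~~~~~~~^^^^^^^^^^
    return _wrapfunc(a, 'argmax', axis=axis, out=out, **kwds)
    return bound(*args, **kwds)
ValueError: attempt to get argmax of an empty sequence
```

```bash
python3 -m inch '[[[2,1.1,0,0,0,0,1],[1.8,1.1,0,0,0,0,1],[0,0,1,0,0,-2,1],[0,0,2,0,0,0,1],[0,0,0.7,0,0,0,1]]]'
python3 -m inch '[[[0,0,0,0,0,0,1],[0,0,0,0,0,0,1]]]'
python3 - <<'E'
from h import *
s=robot.read_state();c=cam("wrist","w3",s);R=Rn.from_rotvec(s["orientation"]).as_matrix();print(s["tool_pos"],R.round(4)[:,0],s["force"],s["wrist_torque"],s["opening"])
c=c["image"];u=np.array([270,180]);cv2.imwrite("pics/w3c.png",cv2.resize(c[135:235,215:345],None,fx=5.5,fy=5.5,interpolation=cv2.INTER_CUBIC))
E
```

```text
t: 6.2
tool_pos: [0.4482, 0.0063, 0.1496]
orientation: [-2.03, -2.395, 0.003]
force: [0.1, -0.0, -1.9]
opening: 0.0158
t: 6.4
tool_pos: [0.4493, 0.0063, 0.152]
orientation: [2.031, 2.396, 0.0]
force: [-0.3, -0.1, -1.4]
opening: 0.0158
[0.4492808  0.00632565 0.15203919] [-0.1637  0.9865 -0.    ] [-0.26204319 -0.12444638 -1.44939346] [-0.03527144 -0.13929924 -0.0004249 ] 0.015833875152968253
```

View pics/w3c.png

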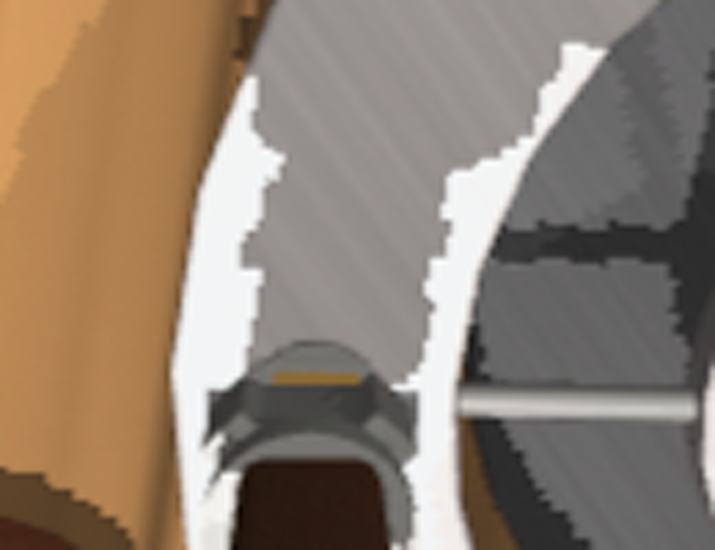

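Close-up: the nipple's gold front base edge is at crop (272–360, 373). The sleeve end is centred on x≈312 and its front edge is at row ~388, so they're nearly aligned. Computing the remaining offset.

```bash
python3 - <<'E'
from h import *
c=load("w3");s=robot.read_state();R=Rn.from_rotvec(s["orientation"]).as_matrix();tp=s["tool_pos"];dz=tp[2]-.060
for d in((.007,-.007,dz),(.007,.007,dz),(.008,0,dz),(.0142,0,.0636),(.0152,0,.0636),(.022,0.008,.0036),(.022,-.008,.0036)): print(d,((np.array(proj(c,tp+R@d))-(215,135))*5.5).round(1))
E
```

```text
(0.007, -0.007, np.float64(0.09248199738955212)) [273.4 364.3]
(0.007, 0.007, np.float64(0.09248199738955212)) [358.3 364.3]
(0.008, 0, np.float64(0.09248199738955212)) [315.9 358.5]
(0.0142, 0, 0.0636) [316.4 368.7]
(0.0152, 0, 0.0636) [316.5 362.1]
(0.022, 0.008, 0.0036) [391.2 445.4]
(0.022, -0.008, 0.0036) [245.1 445.4]
```

```bash
python3 -m inch '[[[0,0.05,0.5,0,0,0,1],[0,0,0.3,0,0,0,1],[0,0,0.2,0,0,0,1],[0,0,0.2,0,0,0,1],[0,0,0,0,0,0,1]]]'
```

```text
t: 6.95
tool_pos: [0.4493, 0.0069, 0.1393]
orientation: [-2.03, -2.397, 0.001]
force: [-0.8, 0.8, -1.8]
opening: 0.0159
```

```bash
python3 -m inch '[[[0,0,0.2,0,0,0,1],[0,0,0.2,0,0,0,1],[0,0,0.2,0,0,0,1],[0,0,0,0,0,0,1]]]'
```

```text
t: 7.35
tool_pos: [0.4493, 0.0069, 0.1332]
orientation: [-2.03, -2.397, 0.001]
force: [1.2, -0.1, -1.6]
opening: 0.0155
```

```bash
python3 -m inch '[[[0,0,0.3,0,0,0,1],[0,0,0.3,0,0,0,1],[0,0,0.2,0,0,0,1],[0,0,0,0,0,0,1],[0,0,0,0,0,0,1]]]'
python3 - <<'E'
from h import *
s=robot.read_state();print(s["tool_pos"],s["q"],s["force"],s["wrist_torque"])
E
```

```text
t: 7.85
tool_pos: [0.4495, 0.0069, 0.1256]
orientation: [-2.03, -2.397, 0.0]
force: [0.2, -0.6, -2.1]
opening: 0.0158
[0.44952264 0.00686029 0.12557123] [-9.88641458e-02 -2.23715191e-01  2.00331072e+00 -1.05631458e-05
  1.36219580e+00 -2.64303283e-01] [ 0.1751241  -0.55920105 -2.06304568] [-0.03694796 -0.09932539  0.0295376 ]
```

```bash
python3 -m inch '[[[0,0,0.1,0,0,6,1],[0,0,0,0,0,8,1],[0,0,0,0,0,8,1],[0,0,0,0,0,8,1],[0,0,0,0,0,8,1]]]'
python3 -m inch '[[[0,0,0,0,0,8,1],[0,0,0,0,0,8,1],[0,0,0,0,0,8,1],[0,0,0,0,0,8,1],[0,0,0,0,0,8,1]]]'
python3 -m inch '[[[0,0,0,0,0,8,1],[0,0,0,0,0,8,1],[0,0,0,0,0,8,1],[0,0,0,0,0,4,1],[0,0,0,0,0,0,1]]]'
python3 - <<'E'
from h import *
s=robot.read_state();R=Rn.from_rotvec(s["orientation"]).as_matrix();print(s["tool_pos"],s["q"].round(3),s["force"],s["wrist_torque"],"yaw",np.degrees(np.arctan2(R[1,0],R[0,0])))
E
```

```text
t: 8.35
tool_pos: [0.4506, 0.0062, 0.1251]
orientation: [2.703, 1.597, 0.002]
force: [3.5, -3.0, -3.8]
opening: 0.0157
t: 8.85
tool_pos: [0.4509, 0.0058, 0.1251]
orientation: [3.086, 0.576, 0.004]
force: [5.1, -5.1, -6.2]
opening: 0.0156
t: 9.35
tool_pos: [0.4508, 0.0055, 0.1251]
orientation: [3.134, -0.183, 0.005]
force: [5.1, -6.1, -5.0]
opening: 0.0158
[0.45083706 0.00547683 0.12510587] [-1.000e-01 -2.230e-01  2.003e+00 -2.000e-03  1.358e+00  1.588e+00] [ 5.1349112  -6.12890996 -5.02976721] [-1.28456934 -1.07524182  0.06310689] yaw -6.691159890791968
```

```bash
python3 -m inch '[[[0,0,0,0,0,-7,1],[0,0,0,0,0,-7,1],[0,0,0,0,0,0,1]]]'
python3 - <<'E'
from h import *
s=robot.read_state();R=Rn.from_rotvec(s["orientation"]).as_matrix();print(s["tool_pos"],s["force"],s["wrist_torque"],"yaw",np.degrees(np.arctan2(R[1,0],R[0,0])))
E
```

```text
t: 9.65
tool_pos: [0.45, 0.0065, 0.125]
orientation: [3.134, 0.208, 0.001]
force: [1.6, -2.3, -1.3]
opening: 0.0159
[0.44998381 0.00645839 0.12501225] [ 1.61887342 -2.34862281 -1.3284004 ] [-0.5254362  -0.15463994 -0.00386909] yaw 7.58616673996521
```

```bash
python3 -m inch '[[[0,0,-1,0,0,0,1],[0,0,-2,0,0,0,1],[0,0,-2,0,0,0,1],[-2,0,-0.5,0,0,0,1],[-2.5,0,0,0,0,0,1]]]'
python3 -m inch '[[[0,0,0,0,0,0,1],[0,0,0,0,0,0,1]]]'
python3 - <<'E'
from fit import *
s=robot.read_state();c=cam("wrist","w4",s);print(s["tool_pos"],s["q"].round(3),s["force"])
i=c["image"]
for n,x,y,yw in(("a",.4488,.0053,.16),("b",.5141,.1182,.48)):print(n,proj(c,(x,y,.07)),fitnip(i,c,x,y,yw))
o=np.zeros((400,800,3),np.uint8)
for k,(x,y) in enumerate(((.4488,.0053),(.5141,.1182))):
    u,v=proj(c,(x,y,.07)).astype(int);a=i[max(v-25,0):v+25,max(u-25,0):u+25];o[:a.shape[0]*8,400*k:400*k+a.shape[1]*8]=cv2.resize(a,None,fx=8,fy=8,interpolation=cv2.INTER_NEAREST)
cv2.imwrite("pics/w4c.png",o)
E
```

```text
t: 10.15
tool_pos: [0.4056, 0.0011, 0.1814]
orientation: [3.135, 0.199, 0.004]
force: [0.4, 1.1, -1.4]
opening: 0.0159
t: 10.35
tool_pos: [0.4052, 0.0011, 0.1801]
orientation: [-3.135, -0.201, -0.002]
force: [0.3, 0.1, -1.8]
opening: 0.0156
[0.40524339 0.00108369 0.18005294] [-0.124 -0.408  2.047  0.     1.501  1.319] [ 0.26413988  0.09251507 -1.77908269]
a [272.73205034 156.91519489] (array([449.87,   5.62,   8.39]), np.float64(0.073))
b [151.74812546  63.91650164] (array([514.42, 118.25,  25.77]), np.float64(0.056))
```

View pics/w4c.png

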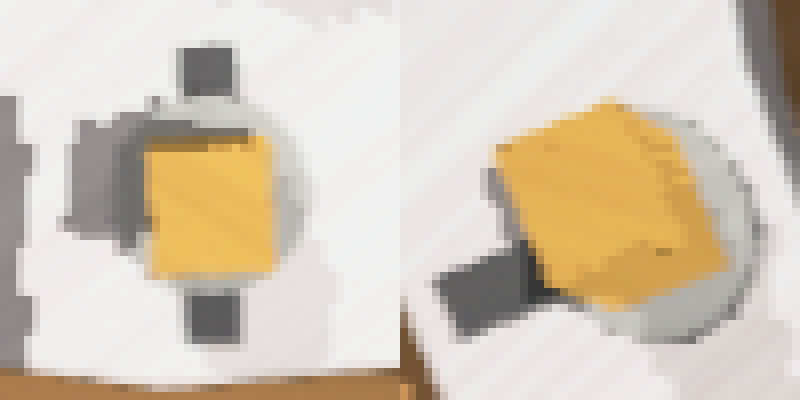

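```bash
python3 - <<'E'
from fit import *
c=load("w4");f=lambda x,y:unproj(c,(247+x/8-.5,131+y/8-.5),.058)
p,q=f(208,72),f(212.5,318);d=p-q;print(p,q,"slot yaw",np.degrees(np.arctan2(d[1],d[0])),"mid",(p+q)/2)
i=cv2.imread("pics/w4.png")
for y0 in (6,9,11): print(fitnip(i,c,.4495,.0056,np.radians(y0)),fitnip(i,c,.5141,.1182,np.radians(y0+18)))
# top edge direction: top face (z=.078) bottom shoulder edge & sides
g=lambda x,y:unproj(c,(247+x/8-.5,131+y/8-.5),.079)
for a,b in(((145,160),(153,275)),((272,140),(276,270)),((153,278),(276,272))):
    d=g(*a)-g(*b);print(np.degrees(np.arctan2(d[1],d[0]))%90)
E
```

```text
[0.46377758 0.00739311 0.058     ] [0.43453966 0.00305268 0.058     ] slot yaw 8.443993096276103 mid [0.44915862 0.00522289 0.058     ]
(array([449.63,   5.59,   8.37]), np.float64(0.074)) (array([514.38, 118.25,  25.89]), np.float64(0.055))
(array([449.82,   5.61,   8.41]), np.float64(0.073)) (array([514.4 , 118.26,  26.86]), np.float64(0.056))
(array([449.81,   5.61,   8.41]), np.float64(0.073)) (array([514.42, 118.24,  25.89]), np.float64(0.055))
10.979422828068357
9.59024541431189
10.083397117860088
```

A's turn is right: nipple yaw about 8.4–10° against a slot yaw of 8.4°, so within about 2° of 90°. Going to B and unwinding the wrist.

```bash
python3 -m inch '[[[3.1,-2.55,0,0,0,0,1],[3.1,-2.55,0,0,0,0,1],[3.1,-2.55,0,0,0,0,1],[3.1,-2.55,0,0,0,0,1],[0,0,0,0,0,-8,1]]]'
for i in 1 2 3 4; do python3 -m inch '[[[0,0,0,0,0,-8,1],[0,0,0,0,0,-8,1],[0,0,0,0,0,-8,1],[0,0,0,0,0,-8,1],[0,0,0,0,0,-8,1]]]' >/dev/null; done
python3 -m inch '[[[0,0,0,0,0,-8,1],[0,0,1,0,0,-8,1],[0,0,1.5,0,0,-8,1],[0,0,0,0,0,-7,1],[0,0,0,0,0,0,1]]]'
python3 -m inch '[[[0,0,0,0,0,0,1],[0,0,0,0,0,0,1]]]'
python3 - <<'E'
from h import *
s=robot.read_state();c=cam("wrist","w5",s);R=Rn.from_rotvec(s["orientation"]).as_matrix();tp=s["tool_pos"];print(tp,s["q"].round(3),s["force"],s["opening"],"yaw",np.degrees(np.arctan2(R[1,0],R[0,0])))
cv2.imwrite("pics/w5c.png",cv2.resize(c["image"][135:235,215:345],None,fx=5.5,fy=5.5,interpolation=cv2.INTER_CUBIC))
dz=tp[2]-.060
for d in((.007,-.007,dz),(.007,.007,dz),(.008,0,dz),(.0142,0,.0636),(.022,0.008,.0036),(.022,-.008,.0036)): print(d,((np.array(proj(c,tp+R@d))-(215,135))*5.5).round(1))
E
```

```text
t: 10.9
tool_pos: [0.5169, 0.1217, 0.1779]
orientation: [-3.112, -0.424, 0.002]
force: [-1.3, -0.9, -2.7]
opening: 0.016
t: 13.4
tool_pos: [0.5147, 0.1185, 0.1535]
orientation: [0.721, -3.056, -0.001]
force: [-0.0, 0.4, -1.3]
opening: 0.0159
t: 13.6
tool_pos: [0.5151, 0.1184, 0.1549]
orientation: [-0.715, 3.059, 0.0]
force: [-0.4, 0.0, -1.6]
opening: 0.016
[0.5151454  0.11843891 0.15490602] [ 0.129 -0.024  1.766  0.     1.4   -1.901] [-0.43921212  0.00250467 -1.61297546] 0.015956319000688248 yaw -153.7033077253668
(0.007, -0.007, np.float64(0.0949060164919859)) [262.6 362.5]
(0.007, 0.007, np.float64(0.0949060164919859)) [346.7 362.4]
(0.008, 0, np.float64(0.0949060164919859)) [304.7 356.7]
(0.0142, 0, 0.0636) [304.3 370.7]
(0.022, 0.008, 0.0036) [376.1 447.4]
(0.022, -0.008, 0.0036) [230.4 447.5]
```

View pics/w5c.png

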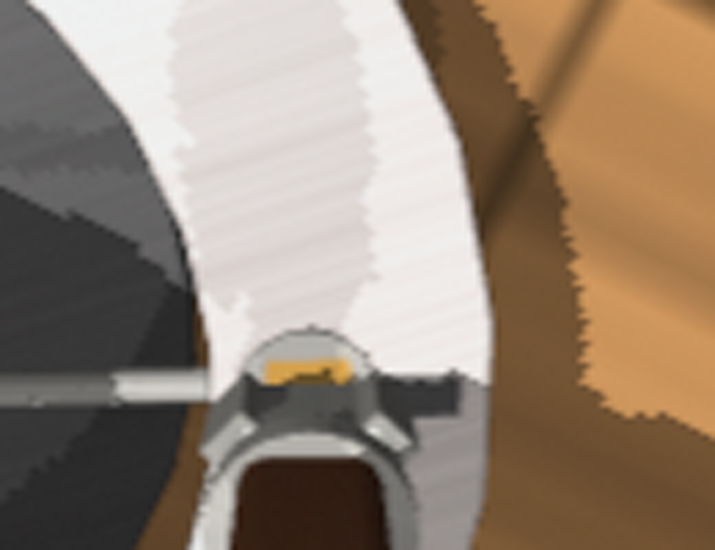

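B's close-up: gold base at crop (263–353, 360) and sleeve centre x≈312, the same relative position at which A proved centred. Descending in steps.

```bash
python3 -m inch '[[[0,0,0.6,0,0,0,1],[0,0,0.4,0,0,0,1],[0,0,0.2,0,0,0,1],[0,0,0.2,0,0,0,1],[0,0,0,0,0,0,1]]]'
```

```text
t: 14.15
tool_pos: [0.5144, 0.1183, 0.1402]
orientation: [0.719, -3.058, -0.0]
force: [-0.9, 0.4, -2.2]
opening: 0.0155
```

```bash
python3 -m inch '[[[0,0,0.2,0,0,0,1],[0,0,0.2,0,0,0,1],[0,0,0.2,0,0,0,1],[0,0,0,0,0,0,1]]]'
```

```text
t: 14.55
tool_pos: [0.5144, 0.1182, 0.1342]
orientation: [0.719, -3.058, -0.0]
force: [0.0, 0.3, -1.2]
opening: 0.0153
```

```bash
python3 -m inch '[[[0,0,0.3,0,0,0,1],[0,0,0.3,0,0,0,1],[0,0,0.2,0,0,0,1],[0,0,0.1,0,0,0,1],[0,0,0,0,0,0,1]]]'
python3 - <<'E'
from h import *
s=robot.read_state();R=Rn.from_rotvec(s["orientation"]).as_matrix();print(s["tool_pos"],s["force"],s["wrist_torque"],"yaw",np.degrees(np.arctan2(R[1,0],R[0,0])))
E
```

```text
t: 15.05
tool_pos: [0.5145, 0.1182, 0.1254]
orientation: [0.719, -3.058, -0.0]
force: [-0.7, -0.1, -2.4]
opening: 0.0159
[0.51446711 0.1182483  0.12536464] [-0.69540245 -0.13869443 -2.37996014] [ 0.15495241 -0.08809421  0.00838521] yaw -153.52043990514392
```

```bash
for i in 1 2 3 4; do python3 -m inch '[[[0,0,0,0,0,8,1],[0,0,0,0,0,8,1],[0,0,0,0,0,8,1],[0,0,0,0,0,8,1],[0,0,0,0,0,8,1]]]' | grep -E "tool|force" ; done
python3 -m inch '[[[0,0,0,0,0,8,1],[0,0,0,0,0,8,1],[0,0,0,0,0,8,1],[0,0,0,0,0,8,1],[0,0,0,0,0,3.5,1]]]'
python3 -m inch '[[[0,0,0,0,0,0,1],[0,0,0,0,0,0,1]]]'
python3 - <<'E'
from h import *
s=robot.read_state();R=Rn.from_rotvec(s["orientation"]).as_matrix();print(s["tool_pos"],s["q"].round(3),s["force"],s["wrist_torque"],"yaw",np.degrees(np.arctan2(R[1,0],R[0,0])))
E
```

```text
tool_pos: [0.5146, 0.1184, 0.1257]
force: [-0.6, 1.1, -2.7]
tool_pos: [0.5148, 0.1188, 0.1258]
force: [0.9, 2.0, -3.4]
tool_pos: [0.5152, 0.1189, 0.1258]
force: [3.9, 3.4, -4.2]
tool_pos: [0.5156, 0.1187, 0.1259]
force: [4.6, 1.7, -6.3]
t: 17.55
tool_pos: [0.5158, 0.1183, 0.1259]
orientation: [3.128, 0.292, 0.004]
force: [5.6, -0.1, -5.6]
opening: 0.0154
t: 17.75
tool_pos: [0.5158, 0.1183, 0.1259]
orientation: [3.127, 0.3, 0.004]
force: [5.0, 0.4, -6.3]
opening: 0.0156
[0.51579967 0.11834499 0.12588909] [ 0.129  0.     1.796 -0.     1.343  1.508] [ 4.99089704  0.43546636 -6.33923641] [ 0.1068955  -1.20035053 -0.00521712] yaw 10.969628735940056
```

```bash
python3 -m inch '[[[0,0,0,0,0,-7,1],[0,0,0,0,0,-7,1],[0,0,0,0,0,0,1],[0,0,-1,0,0,0,1],[0,0,-2,0,0,0,1]]]'
python3 -m inch '[[[0,0,-2,0,0,0,1],[-2,0,-0.5,0,0,0,1],[-2.5,0,0,0,0,0,1],[0,0,0,0,0,0,1],[0,0,0,0,0,0,1]]]'
python3 - <<'E'
from fit import *
s=robot.read_state();c=cam("wrist","w6",s);R=Rn.from_rotvec(s["orientation"]).as_matrix();print(s["tool_pos"],s["q"].round(3),s["force"],"yaw",np.degrees(np.arctan2(R[1,0],R[0,0])))
i=c["image"]
for n,x,y,yw in(("a",.4498,.0056,.15),("b",.5144,.1182,.46)):
    try: print(n,proj(c,(x,y,.07)),fitnip(i,c,x,y,yw))
    except Exception as e: print(n,e)
o=np.zeros((400,800,3),np.uint8)
for k,(x,y) in enumerate(((.4498,.0056),(.5144,.1182))):
    u,v=proj(c,(x,y,.07)).astype(int);print(u-25,v-25);a=i[max(v-25,0):v+25,max(u-25,0):u+25]
    if a.size:o[:a.shape[0]*8,400*k:400*k+a.shape[1]*8]=cv2.resize(a,None,fx=8,fy=8,interpolation=cv2.INTER_NEAREST)
cv2.imwrite("pics/w6c.png",o)
E
```

```text
t: 18.25
tool_pos: [0.5138, 0.1183, 0.1547]
orientation: [-3.068, -0.673, 0.004]
force: [0.5, -0.1, -1.8]
opening: 0.0159
t: 18.75
tool_pos: [0.474, 0.0993, 0.1811]
orientation: [3.068, 0.675, 0.002]
force: [0.5, 0.5, -2.6]
opening: 0.0155
[0.47403542 0.09925553 0.18113976] [ 0.1   -0.168  1.852  0.     1.457  1.238] [ 0.5342496   0.53423929 -2.62258961] yaw 24.815629439035806
a [343.99447208 259.23725372] (array([449.48,   5.67,  12.18]), np.float64(0.084))
b [271.23647499 155.96301319] (array([514.42, 118.44,  24.67]), np.float64(0.078))
318 234
246 130
```

View pics/w6c.png

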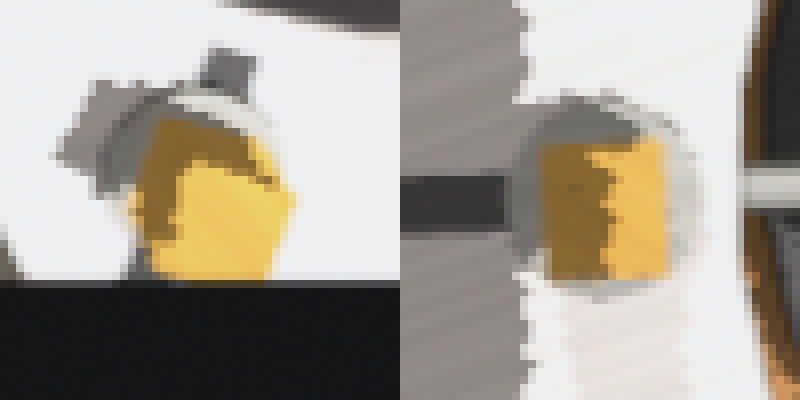

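B looks square with its slot too (fit 24.7° against about 26°). Returning the key to the block.

```bash
python3 -m inch '[[[-1,2.5,-1,0,0,0,1],[-1.5,3.6,0,0,0,0,1],[-1.5,3.6,0,0,0,0,1],[-1.5,3.6,0,0,0,0,1],[-1.5,3.6,0,0,0,0,1]]]'
python3 -m inch '[[[-1.5,3.6,0,0,0,0,1],[-1.5,3.6,0,0,0,0,1],[-1.5,3.6,0,0,0,0,1],[-1.5,3.6,0,0,0,0,1],[-1.5,3.6,0,0,0,0,1]]]'
python3 -m inch '[[[-0.7,0.7,0,0,0,-8,1],[0,0,0,0,0,-8,1],[0,0,0,0,0,-8,1],[0,0,0,0,0,-8,1],[0,0,0,0,0,-8,1]]]'
python3 -m inch '[[[0,0,2,0,0,-8,1],[0,0,2,0,0,-8,1],[0,0,2,0,0,-8,1],[0,0,1,0,0,-2.5,1],[0,0,0,0,0,0,1]]]'
python3 -m inch '[[[0,0,0,0,0,0,1],[0,0,0,0,0,0,1]]]'
python3 - <<'E'
from h import *
s=robot.read_state();c=cam("wrist","w7",s);R=Rn.from_rotvec(s["orientation"]).as_matrix();print(s["tool_pos"],s["q"].round(3),s["force"],"yaw",np.degrees(np.arctan2(R[1,0],R[0,0])))
d=np.array([.4901,-.2856,.0686])-s["tool_pos"];print("tool shift cm",R.T@d*100)
cv2.imwrite("pics/w7c.png",cv2.resize(c["image"][120:245,200:350],None,fx=4.5,fy=4.5,interpolation=cv2.INTER_CUBIC))
E
```

```text
t: 19.3
tool_pos: [0.4824, -0.0849, 0.1908]
orientation: [3.067, 0.678, 0.001]
force: [0.2, 0.5, -2.2]
opening: 0.0155
t: 19.8
tool_pos: [0.4904, -0.2802, 0.1904]
orientation: [-3.068, -0.677, -0.0]
force: [0.7, -0.0, -1.6]
opening: 0.0155
t: 20.3
tool_pos: [0.4871, -0.2879, 0.1903]
orientation: [-2.646, -1.693, 0.0]
force: [0.4, -0.2, -1.5]
opening: 0.0157
t: 20.8
tool_pos: [0.4857, -0.2868, 0.1181]
orientation: [-2.19, -2.247, 0.001]
force: [0.2, 0.2, -2.2]
opening: 0.0161
t: 21.0
tool_pos: [0.4872, -0.2881, 0.1217]
orientation: [2.193, 2.247, 0.0]
force: [-0.3, -0.1, -1.8]
opening: 0.0158
[ 0.48723752 -0.28809763  0.12165043] [-0.625  0.104  1.697  0.     1.339 -0.649] [-0.33626965 -0.08998176 -1.781269  ] yaw 91.38913857430214
tool shift cm [0.24763099 0.28553854 5.30518077]
```

View pics/w7c.png

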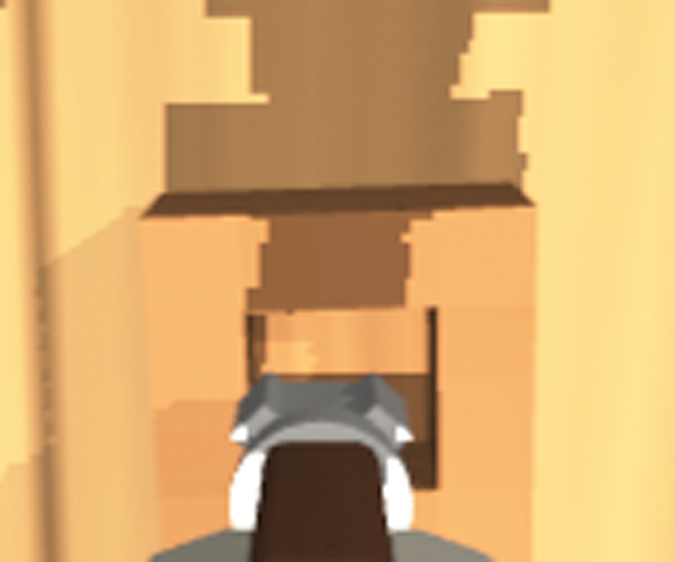

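The key hangs straight, slightly left of and behind the pocket, in agreement with the computed shift. Lowering.

```bash
python3 -m inch '[[[0.25,0.29,0.5,0,0,0,1],[0,0,1,0,0,0,1],[0,0,0.8,0,0,0,1],[0,0,0.6,0,0,0,1],[0,0,0,0,0,0,1]]]'
```

```text
t: 21.55
tool_pos: [0.4882, -0.2844, 0.0898]
orientation: [-2.191, -2.248, 0.001]
force: [-0.5, 0.2, -2.9]
opening: 0.016
```

```bash
python3 -m inch '[[[0,0,0.6,0,0,0,1],[0,0,0.6,0,0,0,1],[0,0,0.5,0,0,0,1],[0,0,0.3,0,0,0,1],[0,0,0,0,0,0,1]]]'; python3 -m inch '[[[0,0,0.2,0,0,0,1],[0,0,0.1,0,0,0,1],[0,0,0,0,0,0,1],[0,0,0,0,0,0,1]]]'
```

```text
t: 22.05
tool_pos: [0.4889, -0.2848, 0.0709]
orientation: [-2.192, -2.249, 0.0]
force: [-0.4, 0.9, -2.0]
opening: 0.0158
t: 22.45
tool_pos: [0.4893, -0.2851, 0.0688]
orientation: [2.192, 2.25, 0.0]
force: [0.0, 0.2, -2.1]
opening: 0.0159
```

```bash
python3 -m inch '[[[0,0,0.05,0,0,0,1],[0,0,0,0,0,0,0.5],[0,0,0,0,0,0,0.3],[0,0,0,0,0,0,0],[0,0,0,0,0,0,-0.3]]]'
python3 -m inch '[[[0,0,0,0,0,0,-0.5],[0,0,0,0,0,0,-0.5],[0,0,0,0,0,0,-0.5],[0,0,0,0,0,0,-0.5],[0,0,-1,0,0,0,-0.5]]]'
python3 -m inch '[[[0,0,-3,0,0,0,-0.5],[0,0,-4,0,0,0,-0.5],[0,0,-4,0,0,0,-0.5],[0,0,-3,0,0,0,-0.5],[0,0,0,0,0,0,-0.5]]]'
python3 -m inch '[[[0,0,0,0,0,0,-0.5],[0,0,0,0,0,0,-0.5]]]'
python3 - <<'E'
from h import *
s=robot.read_state();c=cam("wrist","w8",s);print(s["tool_pos"],s["opening"],s["force"])
cv2.imwrite("pics/w8c.png",cv2.resize(c["image"][135:235,225:345],None,fx=5.5,fy=5.5,interpolation=cv2.INTER_CUBIC))
for z,n in((.109,"top"),(.005,"org")): print(n,((np.array(proj(c,(.4907,-.2864,z)))-(225,135))*5.5).round())
E
```

```text
t: 22.95
tool_pos: [0.4893, -0.2851, 0.0682]
orientation: [2.192, 2.25, 0.0]
force: [0.7, -0.3, 0.4]
opening: 0.0427
t: 23.45
tool_pos: [0.4882, -0.2843, 0.0769]
orientation: [-2.191, -2.248, 0.001]
force: [-0.5, -0.2, 0.1]
opening: 0.0697
t: 23.95
tool_pos: [0.4918, -0.2868, 0.2253]
orientation: [2.185, 2.243, 0.003]
force: [0.1, 0.2, 0.8]
opening: 0.0695
t: 24.15
tool_pos: [0.4886, -0.2846, 0.2168]
orientation: [-2.191, -2.248, 0.0]
force: [0.1, -0.8, -0.3]
opening: 0.0698
[ 0.4885947  -0.28460638  0.21683805] 0.06975673635352685 [ 0.08017223 -0.78934309 -0.33440876]
top [271. 389.]
org [267. 268.]
```

Picture limit reached, so I'll check the placing numerically instead.

```bash
python3 - <<'E'
from h import *
def top(n):
    i=cv2.imread(f"pics/{n}.png");c=load(n)
    u,v=proj(c,(.490,-.2855,.109)).astype(int);a=i[v,u].astype(int)
    m=(np.abs(i.astype(int)-a).max(2)<28).astype(np.uint8)
    k,l,st,ce=cv2.connectedComponentsWithStats(m);j=l[v,u]
    pts=np.column_stack(np.nonzero(l==j)[::-1]);W=np.array([unproj(c,p,.109)[:2] for p in cv2.boxPoints(cv2.minAreaRect(pts.astype(np.float32)))])
    print(n,a,st[j],ce[j].round(1),"corners",(W*1e3).round(1).tolist(),"centre",unproj(c,ce[j],.109).round(4))
    b=(cv2.inRange(cv2.cvtColor(i,cv2.COLOR_BGR2HSV),(0,80,40),(14,255,255)))
top("w1");top("w8")
E
```

```text
w1 [ 59  90 150] [281 173  18  43 581] [289.1 195. ] corners [[482.5, -305.7], [484.7, -263.6], [499.1, -264.5], [497.5, -306.7]] centre [ 0.4905 -0.2857  0.109 ]
w8 [ 62  95 156] [265 184  15  42 539] [272.1 204.5] corners [[481.3, -265.2], [494.6, -264.8], [495.9, -306.0], [482.1, -306.3]] centre [ 0.4886 -0.2852  0.109 ]
```

```bash
python3 -m inch '[[[-3,0,-2,0,0,0,-0.5],[-4,0,-2,0,0,0,-0.5],[-4,0,-2,0,0,0,-0.5],[-4,0,-2,0,0,0,-0.5],[-4,0,0,0,0,0,-0.5]]]'
python3 -m inch '[[[0,0,0,0,0,0,-0.5],[0,0,0,0,0,0,-0.5],[0,0,0,0,0,0,-0.5]]]'
python3 - <<'E'
from h import *
b=cam("side","side1")["image"];a=cv2.imread("pics/side0.png");c=load("side0")
for z in(.005,.109):print(z,proj(c,(.4905,-.2857,z)).round(1),"2mm -x:",(proj(c,(.4885,-.2857,z))-proj(c,(.4905,-.2857,z))).round(2))
d=cv2.absdiff(a,b).max(2)
for n,(x,y,w,h) in dict(keyTop=(284,262,22,18),keyLow=(284,280,24,14),carrier=(236,165,100,70),bowl=(268,174,36,30),tumbler=(312,130,24,34),jar=(348,206,26,32),spanner=(256,252,62,24),brush=(326,246,64,34),grind=(224,234,34,28),chock=(200,142,28,22)).items():
    t=cv2.resize(a[y:y+h,x:x+w],None,fx=6,fy=6,interpolation=cv2.INTER_CUBIC);R=cv2.resize(b[y-6:y+h+6,x-6:x+w+6],None,fx=6,fy=6,interpolation=cv2.INTER_CUBIC)
    _,mx,_,p=cv2.minMaxLoc(cv2.matchTemplate(R,t,cv2.TM_CCOEFF_NORMED));print(n,round(mx,3),"shift px",(p[0]-36)/6,(p[1]-36)/6)
E
```

```text
t: 24.7
tool_pos: [0.4945, -0.477, 0.3004]
orientation: [2.19, 2.248, -0.0]
force: [0.9, 0.5, 0.7]
opening: 0.0698
t: 25.0
tool_pos: [0.494, -0.4739, 0.2967]
orientation: [-2.19, -2.249, -0.001]
force: [0.2, -0.0, -0.1]
opening: 0.07
0.005 [294.2 295.7] 2mm -x: [-0.71  0.18]
0.109 [295.6 272.7] 2mm -x: [-0.75  0.18]
keyTop 0.169 shift px -1.3333333333333333 -0.6666666666666666
keyLow 0.246 shift px -6.0 -2.0
carrier 0.569 shift px -0.5 0.3333333333333333
bowl 0.621 shift px -0.3333333333333333 0.3333333333333333
tumbler 0.356 shift px 6.0 3.6666666666666665
jar 0.202 shift px 1.0 0.16666666666666666
spanner 0.185 shift px -0.5 0.3333333333333333
brush 0.115 shift px 6.0 4.166666666666667
grind 0.283 shift px -0.16666666666666666 0.3333333333333333
chock 0.576 shift px -0.6666666666666666 0.5
```

```bash
python3 -m inch '[[[-1,-4.5,0,0,0,0,-0.5],[-2,-4.5,0,0,0,0,-0.5],[-2,-4.5,0,0,0,0,-0.5],[-2,-4.5,0,0,0,0,-0.5],[-2,-4.5,0,0,0,0,-0.5]]]'
python3 -m inch '[[[0,-4,0,0,0,0,-0.5],[0,-3,0,0,0,0,-0.5],[0,0,0,0,0,0,-0.5],[0,0,0,0,0,0,-0.5]]]'
python3 - <<'E'
from h import *
for cn,S in (("side",dict(keyTop=(284,262,22,18),keyLow=(284,280,24,14),carrier=(236,165,100,70),bowl=(268,174,36,30),tumbler=(312,130,24,34),jar=(348,206,26,32),spanner=(256,252,62,24),brush=(326,246,64,34),grind=(224,234,34,28),chock=(200,142,28,22))),("top",dict(key=(350,224,40,32),bowl=(240,195,40,40),tumbler=(172,128,30,32),jar=(298,134,26,30),spanner=(322,205,22,64),brush=(322,146,58,50),grind=(282,260,36,36),chock=(130,256,38,38)))):
  b=cam(cn,cn+"2")["image"];a=cv2.imread(f"pics/{cn}0.png")
  for n,(x,y,w,h) in S.items():
    t=cv2.resize(a[y:y+h,x:x+w],None,fx=6,fy=6,interpolation=cv2.INTER_CUBIC);R=cv2.resize(b[y-6:y+h+6,x-6:x+w+6],None,fx=6,fy=6,interpolation=cv2.INTER_CUBIC)
    _,mx,_,p=cv2.minMaxLoc(cv2.matchTemplate(R,t,cv2.TM_CCOEFF_NORMED));print(cn,n,round(mx,3),"shift px",round((p[0]-36)/6,2),round((p[1]-36)/6,2))
E
```

```text
t: 25.55
tool_pos: [0.2707, -0.5701, 0.2988]
orientation: [2.19, 2.251, -0.0]
force: [0.3, -1.0, 1.2]
opening: 0.0699
t: 25.95
tool_pos: [0.2019, -0.5719, 0.2987]
orientation: [2.192, 2.249, -0.0]
force: [0.2, 0.1, 0.5]
opening: 0.0701
side keyTop 0.995 shift px -0.67 0.17
side keyLow 0.987 shift px -0.5 0.0
side carrier 1.0 shift px 0.0 0.0
side bowl 0.999 shift px 0.0 0.0
side tumbler 0.999 shift px 0.0 0.0
side jar 1.0 shift px 0.0 0.0
side spanner 0.992 shift px -0.33 0.0
side brush 0.999 shift px 0.0 0.0
side grind 0.956 shift px 0.17 0.0
side chock 0.999 shift px 0.0 0.0
top key 0.96 shift px 0.0 0.5
top bowl 0.998 shift px 0.0 0.0
top tumbler 0.999 shift px 0.0 0.0
top jar 1.0 shift px 0.0 0.0
top spanner 0.996 shift px 0.0 0.0
top brush 0.999 shift px 0.0 0.0
top grind 0.999 shift px 0.0 0.0
top chock 1.0 shift px 0.0 0.0
```

```bash
python3 -c "
from plant import robot
print(robot.close_job(), robot.read_state()['t'])"
```

```text
the job is handed in; nothing more can be done
the job is handed in; nothing more can be done
```

The first nipple got its quarter turn, the second its two quarter turns, and the key is back upright in its block. I handed the job in at about 26 s.

- **First nipple:** I turned the key 106°, then backed it off before lifting. The close-up showed the nipple at 8–10° yaw against its slot at about 8.5°, so it turned a quarter turn to within about 2°.
- **Second nipple:** I turned the key 195.5°. The close-up showed 24.7° against an expected slot yaw of about 26°, so it turned two quarter turns to within about 2°.
- **Forces:** Seating showed no force beyond the weight of the key. During the turns the wrist force stayed below about 10 N.
- **Key in block:** In the side view the top and lower part moved alike, with no tilt or rise seen. It stands about 2 mm to one side (−x) of where it started, which is inside the pocket's play.
- **Everything else:** The carrier, bowl and other bench items showed no real movement between the before and after pictures. The largest shift was 0.3 px, on the spanner in the side view, and the top view showed none for it.

Two limits on these checks:
- The picture limit ran out before I could look at the key after releasing it, so I checked its placing by image measurements only.
- A first side-view comparison failed because the arm blocked the camera. I moved the arm away and repeated it, and that one was clean.

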